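# Lock the imaging chamber down in its clamp station

### The arm

A 6-joint arm with a two-finger parallel gripper is mounted at the origin on the work surface. World frame = base frame: x ahead of the robot, y to its left, z up, the work surface at z = 0. Lengths are in m, angles in rad, forces in N, time in s.
With the tool pointing down it reaches from about 0.225 to 0.875 m from the base axis. Payload 3.4 kg.
Tool frame: the origin (TCP) lies at the very end of the fingers, on their centre line; the grasp point (between the pads) lies 19 mm behind it; x points along the fingers, z is the direction in which the jaws open and shut, and the axes are right-handed (so a half turn about x gives the same grasp; the last joint's range is limited). The gripper opens to 85 mm and grips with 20 to 120 N. Pads are 22 mm wide; open, the fingers measure 114 mm over their backs; the gripper's body (76 mm by 85 mm) begins 54 mm behind the grasp point. The pads swing forward as they close: fully open they stand 13 mm farther back than shut.
Start: joints at [1.135, 0.276, 1.505, -0, 1.361, -0.121], TCP at [0.178, 0.547, 0.231] pointing down, gripper open.
Joint ranges: [-2.89, 2.89], [-0.75, 2.08], [0.22, 2.7], [-1.18, 4.32], [0.11, 2.71], [-2.7, 2.7]. Speed limits (rad/s): [2.57, 2.57, 3.14, 3.14, 3.14, 3.14].

### API

Orientations are given as a unit quaternion [w, x, y, z].
In Python, from rig import manip, viewer, finder gives the robot as it stands.
- The arm moves only by the tool move_arm, never from a script. Its argument "rows" is a list of rows, each a list of 3 entries, a list of its own where there are three numbers: the shift along the tool's x, y, z in mm, then the turn about the tool's x in rad, then the finger opening in mm, from 0 to 85.4. A call has 1 to 8 rows; each row is the pose to reach, as a shift and turn from the pose measured when the call began, along the tool's axes at that moment; what a row does not reach only later rows make up. A row lasts 1/12 s, in which the tool goes at most 41.7 mm and 7.16 degrees, less where a joint would pass 70% of its speed; a pose out of reach is approached as far as the arm can. A call with a gripper value outside its range is refused whole. The fingers move at their own pace and stop on an object; "force" is the grip in N (left out, the last holds). Time passes only in rows, so rows that repeat a pose let the fingers close. It gives the time, the measured TCP pose, the force and the opening at its end, in the units of the state.
- manip.get_state(): the state, without advancing time (a new reading comes with each control period).
- viewer.get_image(name): name is "scene" or "top" or "wrist"; returns the picture (480x640x3 uint8, red, green, blue); there is no depth.
- viewer.get_calibration(name): a dict with "mtx" (3x3 intrinsics, pixels), "R" (3x3) and "t" (3): a world point X has camera coordinates R X + t. Camera axes: x right, y down, z forward; pixel columns grow to the right and rows downward; lengths in m; the calibration is good to about 2 mm. A picture is of the moment at which its call begins: read the wrist's pose just before it. get_calibration takes no time and is no camera call; for the wrist camera it gives the pose at the moment of the call.
- manip.sign_off(): hands the job in, once; it reports no verdict.
Trained networks look in the newest picture that a camera, given by its name, has taken for a name from the list of things; names that differ only in an ending like _2 or _b are one class to them, and where a whole thing is asked for, a point or a joint stands for the part that bears it (a point fixed in the world has none). Each returns a list of dicts, best first, with "score" (0 to 1); they miss things now and then, are a little off and sometimes report something else, mostly with a low value. They report only what shows in the picture. A call takes as long as a camera call. They do not tell look-alikes from the thing itself.
- finder.look_for(target, camera): "centre" ([column, row] in pixels, amid what is visible of it).
- finder.trace(target, camera): "mask" (480x640 bool, what is visible of it) and "centre" ([column, row] in pixels, amid what is visible of it).
The state is a dict: "clock": time; "qpos": joint angles; "qd": joint speeds; "effort": joint torques, N m; "position": TCP position; "ee_rot": TCP orientation; "contact_force": force on the tool from outside, world axes, zero at the start; "moment": the same for the moment, N m; "width": finger opening in m.
Only numpy, scipy, OpenCV 4.12 (cv2) and the standard library are available. Lean on these libraries where they do the work, as an engineer would, in place of code of your own. Each camera call takes 0.05 s, during which the arm holds its last target.

### The job

Three small hold-down toggle clamps stand on the black plate: one is already locked, two are raised. One of the raised clamps has a blue imaging chamber lying loose in the seat in front of it. Push the orange handle of that clamp down over centre until it snaps onto its stop, so that its rubber pad holds the chamber down and stays locked when you let go; keep the chamber in its seat and leave the raised clamp at the empty seat as it is.

Things in the scene. Friction and masses are not known exactly. Their poses are not given: they have to be found in the camera images.
- loaded_grip (a point): Point to push: on top of the orange paddle (80 x 28 x 16 mm) of the raised clamp with the loose chamber, on its centre line, 20 mm from its outer end, 110 mm from the hinge. x: along the handle to the hinge, z: out of its top. Raised, it leans 52 deg above level towards the robot, this point 155 mm above the work surface; locked, it lies level, top 72 mm up. A straight push down here stays on it.
- loaded_pad: Black rubber pad, 20 mm across, on the same clamp's arm; origin: centre of its pressing face. It comes down on the chamber's lid as the handle goes down; no need to touch it. The handle moves lightly, takes up to 10 N once the pad touches and springs back if let go then; with the paddle point 16 mm above its locked height it passes dead centre and snaps down. Locked, the pad presses with 11 N.
- chamber: Loose blue metal block 64 x 56 x 14 mm with a silver lid disc 42 mm across, 18 mm high in all, 0.16 kg; origin: centre of its underside, z up. It lies in place in a shallow seat (74 x 66 mm, lips 4 mm high) on the clamp's silver base, about 100 mm beyond the handle's hinge as seen from the robot. The chamber under the locked clamp looks the same.
- empty_grip (a point): The same point on the orange paddle of the other raised clamp, of the same size and shape, whose seat is empty: to be left raised. All clamps stand on a black plate 12 mm thick; heights here count from the work surface under it; the handles' hinges are level, 64 mm up.
Not all that is in view belongs to the job. Of the things that look like the chamber, the middle-sized one is meant.

How it is judged:
By the outcome, as a careful person would: the job done as asked, in the order asked, and still so for the second after the job is handed in, with the robot touching nothing.
It also fails if it takes over 32 s, if anything falls off the work surface, if the arm or the gripper's body presses on something with over 40 N, if the wrist force passes 120 N, or if a joint passes its speed limit or range.

## Working session

There is one attempt and no reset: what is moved stays moved. The work goes in short steps, Python scripts to look and compute and a tool call to move; the robot and the scene stay as the last step left them, time stands still between calls to the robot, and variables do not carry over. Pictures are saved under pics/ and viewed, and the job is handed in when it is done.

Besides the shell and the picture viewer there is one more tool, called in YAML: its name, and indented under it one key for each argument. move_arm: Moves the arm, as the interface text tells. Its arguments: {"type":"object","properties":{"rows":{"type":"array"},"force":{"type":"number"}},"required":["rows"]}

```bash
mkdir -p pics; python3 - <<'E'
from rig import manip, viewer, finder
import cv2,numpy as np
s=manip.get_state()
print({k:np.round(v,3) for k,v in s.items()})
for n in ["scene","top"]:
    im=viewer.get_image(n); cv2.imwrite(f"pics/{n}0.png",im[:,:,::-1])
    for t in ["loaded_grip","chamber"]:
        print(n,t,[(np.round(d["centre"],1),round(d["score"],2)) for d in finder.look_for(t,n)])
    c=viewer.get_calibration(n);print(c)
E
```

```text
{'clock': np.float64(0.0), 'qpos': array([ 1.135,  0.277,  1.506,  0.   ,  1.361, -0.121]), 'qd': array([ 0.001,  0.001, -0.   , -0.002,  0.002,  0.001]), 'effort': array([-2.0000e-03, -4.1677e+01, -2.4581e+01, -0.0000e+00,  1.1000e-02,
       -0.0000e+00]), 'position': array([0.178, 0.546, 0.23 ]), 'ee_rot': array([ 0.572, -0.416,  0.573,  0.415]), 'contact_force': array([0.026, 0.098, 0.298]), 'moment': array([0.051, 0.046, 0.049]), 'width': np.float64(0.086)}
scene loaded_grip [(array([328.5, 229.9]), 0.71)]
scene chamber [(array([316.7, 166.9]), 0.88), (array([197.8, 279.6]), 0.78), (array([392.9, 305.3]), 0.7), (array([329.6, 232.9]), 0.23)]
{'mtx': array([[535.94709976,   0.        , 315.02776972],
       [  0.        , 535.94709976, 229.87618884],
       [  0.        ,   0.        ,   1.        ]]), 'R': array([[ 0.76693965,  0.64165735, -0.00891127],
       [ 0.46512263, -0.56539685, -0.68116616],
       [-0.44211368,  0.51826851, -0.73207462]]), 't': array([-0.3711534 , -0.14645924,  1.32571453])}
top loaded_grip [(array([327.2, 223.2]), 0.76)]
top chamber [(array([317.6, 162.9]), 0.91), (array([404.7, 325.9]), 0.6), (array([203.9, 340.9]), 0.59)]
{'mtx': array([[503.00987567,   0.        , 317.00010442],
       [  0.        , 503.00987567, 242.13809681],
       [  0.        ,   0.        ,   1.        ]]), 'R': array([[ 2.44700581e-02, -9.99691730e-01,  4.20244353e-03],
       [-9.85991497e-01, -2.48280629e-02, -1.64937369e-01],
       [ 1.64990862e-01, -1.07546591e-04, -9.86295090e-01]]), 't': array([1.21915624e-05, 4.93308719e-01, 1.03156241e+00])}
```

View pics/scene0.png

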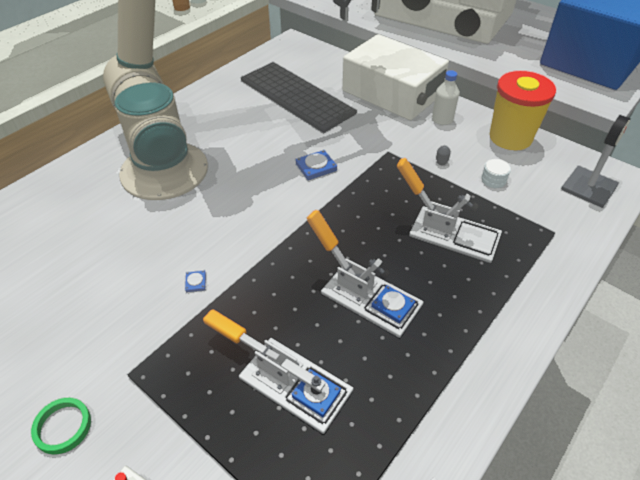

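View pics/top0.png

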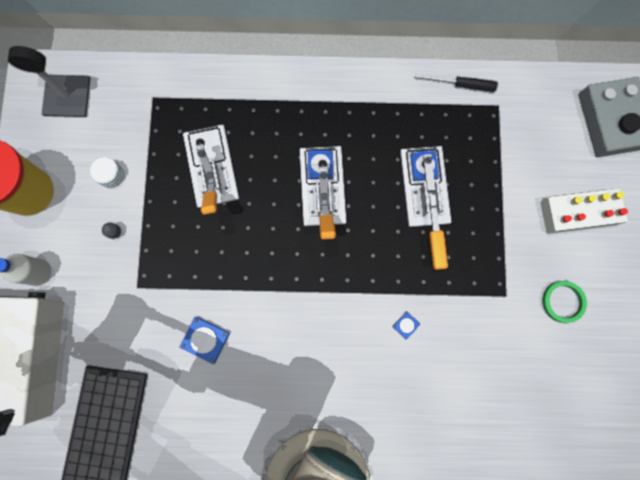

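The scene view shows the middle clamp raised, with its paddle at (325,231) and its blue chamber at (395,303). The right-hand clamp is raised over an empty seat (475,238) and the left one is locked. The top view agrees: the loaded paddle is at (327,227), its chamber at (322,163). The detector also reports the loose look-alikes on the bench. Next I'll triangulate.

```bash
cat > h.py <<'E'
import numpy as np,cv2
from rig import manip, viewer, finder
C={n:viewer.get_calibration(n) for n in("scene","top")}
def P(n):
    c=C[n];return c["mtx"]@np.c_[c["R"],c["t"]]
def tri(a,b):
    X=cv2.triangulatePoints(P("scene"),P("top"),np.array(a,float).reshape(2,1),np.array(b,float).reshape(2,1))[:,0];return X[:3]/X[3]
def proj(n,X):
    p=P(n)@np.r_[X,1];return p[:2]/p[2]
def atz(n,uv,z):
    c=C[n];d=c["R"].T@np.linalg.inv(c["mtx"])@np.r_[uv,1];o=-c["R"].T@c["t"];return o+d*(z-o[2])/d[2]
E
python3 - <<'E'
from h import *
R={}
for n in("scene","top"):
    im=viewer.get_image(n)
    for i,d in enumerate(finder.trace("loaded_grip",n)):
        m=d["mask"];print(n,d["centre"],d["score"],m.sum(), cv2.minAreaRect(np.argwhere(m)[:,::-1].astype(np.float32)))
        if i==0:R[n]=d["centre"]
    hsv=cv2.cvtColor(im,cv2.COLOR_RGB2HSV)
    o=cv2.inRange(hsv,(8,150,120),(22,255,255))
    nn,l,st,ce=cv2.connectedComponentsWithStats(o)
    print([(st[i][:5].tolist(),ce[i].round(1).tolist()) for i in range(1,nn) if st[i][4]>100])
    x0,y0=(270,190) if n=="scene" else (270,130)
    cv2.imwrite(f"pics/{n}z.png",cv2.resize(im[y0:y0+150,x0:x0+180,::-1],None,fx=4.4,fy=4,interpolation=cv2.INTER_CUBIC))
print(tri(R["scene"],R["top"]))
for n,uv in(("scene",(392.9,301)),("top",(321.5,163))): print(n,atz(n,uv,.035))
s=manip.get_state()
from scipy.spatial.transform import Rotation as Ro
print(Ro.from_quat(np.roll(s["ee_rot"],-1)).as_matrix().round(3))
E
```

```text
scene [327.8, 232.7] 0.61 851 ((332.88458251953125, 244.57693481445312), (80.15418243408203, 15.808956146240234), 56.3099365234375)
[([397, 159, 27, 35, 422], [410.3, 175.5]), ([308, 211, 30, 40, 551], [322.9, 230.3]), ([203, 310, 43, 33, 663], [224.0, 325.2])]
top [327.7, 221.8] 0.6 503 ((325.7154235839844, 215.72308349609375), (46.016883850097656, 14.63609790802002), 82.87498474121094)
[([201, 192, 15, 23, 271], [208.8, 203.1]), ([320, 215, 16, 24, 315], [326.8, 227.6]), ([430, 230, 18, 40, 519], [438.4, 249.4])]
[ 0.51934006 -0.00621524  0.13663644]
scene [0.66710047 0.01039499 0.035     ]
top [0.67105346 0.00667211 0.035     ]
[[-0.    -0.951  0.31 ]
 [-0.     0.31   0.951]
 [-1.     0.    -0.   ]]
```

View pics/scenez.png

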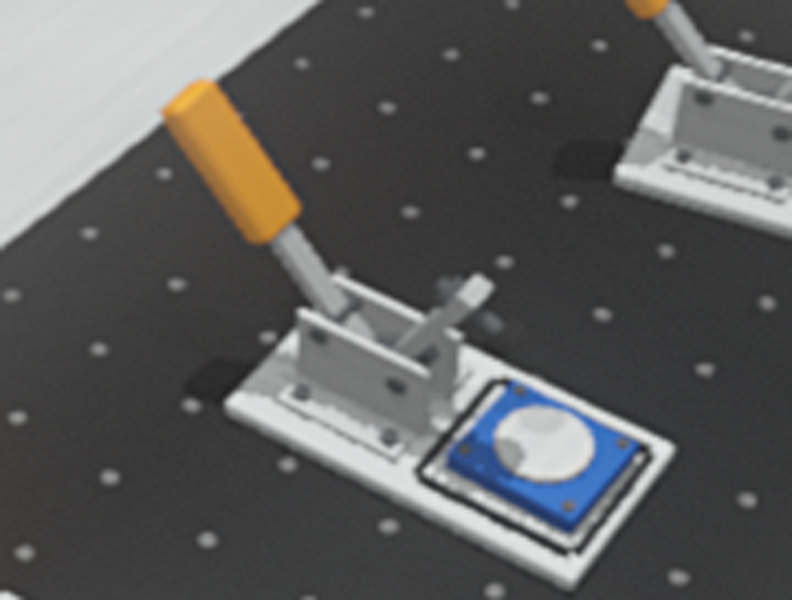

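View pics/topz.png

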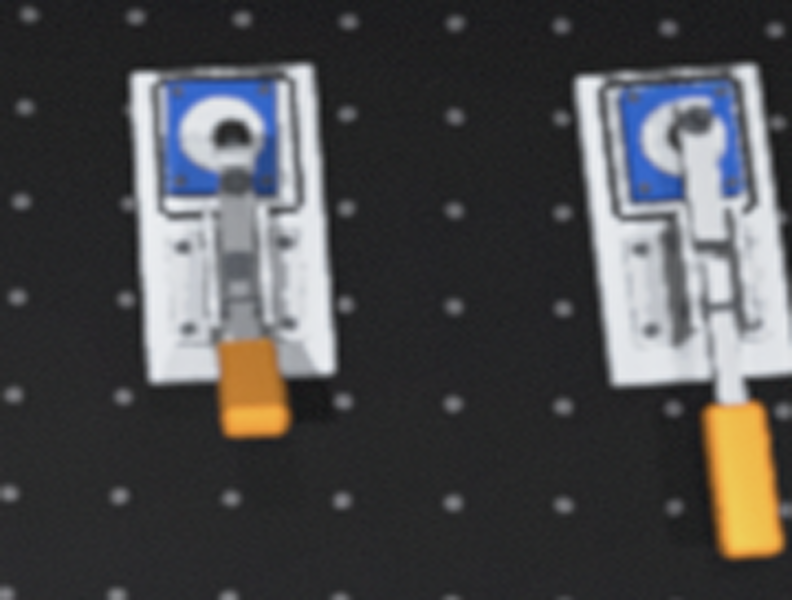

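```bash
python3 - <<'E'
from h import *
p=tri((322.9,230.3),(326.8,227.6));print("orange centroid",p)
c=np.array([.669,.0085]);d=c-p[:2];print(d,np.linalg.norm(d),np.degrees(np.arctan2(d[1],d[0])))
# base edges in top, z~0.015
for uv in((301,147),(341,147),(303,226),(345,226)): print(atz("top",uv,.018).round(3))
E
```

```text
orange centroid [ 0.50764579 -0.00526305  0.13455021]
[0.16135421 0.01376305] 0.1619401153968165 4.875363133263802
[0.713 0.054 0.018]
[ 0.715 -0.036  0.018]
[0.532 0.044 0.018]
[ 0.534 -0.048  0.018]
```

```bash
cat > fit.py <<'E'
from h import *
from scipy.optimize import minimize
def masks():
    M={}
    for n in("scene","top"):
        im=viewer.get_image(n);hsv=cv2.cvtColor(im,cv2.COLOR_RGB2HSV)
        o=cv2.inRange(hsv,(8,130,80),(25,255,255));nn,l,st,ce=cv2.connectedComponentsWithStats(o)
        ref=(323,230) if n=="scene" else(327,228)
        k=min([i for i in range(1,nn) if st[i][4]>100],key=lambda i:np.hypot(*(ce[i]-ref)));M[n]=(l==k)
        cv2.imwrite(f"pics/m_{n}.png",im[:,:,::-1])
    return M
def box(p,a=np.radians(52)):
    x,y,w=p;f=np.array([np.cos(w),np.sin(w),0]);s=np.array([-np.sin(w),np.cos(w),0]);z=np.array([0,0,1.])
    u=-np.cos(a)*f+np.sin(a)*z;t=np.sin(a)*f+np.cos(a)*z;H=np.array([x,y,.064])
    return [H+u*r+s*b+t*h for r in(.05,.13)for b in(-.014,.014)for h in(-.008,.008)],H+u*.11+t*.008
S=8
def cost(p,M):
    c=0
    for n in M:
        q=np.array([proj(n,X) for X in box(p)[0]]);hull=cv2.convexHull(((q+.5)*S).astype(np.float32)).astype(int)
        x0,y0=280 ,190
        h=np.zeros((80*S,80*S),np.uint8);cv2.fillPoly(h,[hull-np.array([x0,y0])*S],1)
        h=cv2.resize(h.astype(np.float32),(80,80),interpolation=cv2.INTER_AREA)
        m=M[n][y0:y0+80,x0:x0+80];c+=np.abs(h-m).sum()/m.sum()
    return c
if __name__=="__main__":
    M=masks();best=None
    for w in(.03,.065,.1):
        r=minimize(cost,[.567,0,w],args=(M,),method="Nelder-Mead",options=dict(initial_simplex=[[.567,0,w],[.557,0,w],[.567,.008,w],[.567,0,w+.05]],xatol=1e-4))
        print(r.x.round(4),round(r.fun,3),box(r.x)[1].round(4))
E
python3 fit.py
```

```text
[ 0.5639 -0.0014  0.0762] 0.386 [ 0.5026 -0.0061  0.1556]
[ 0.5634 -0.0011  0.0799] 0.384 [ 0.5022 -0.0061  0.1556]
[0.5631 0.002  0.1267] 0.371 [ 0.5021 -0.0058  0.1556]
```

Fitting the paddle model to both views puts loaded_grip at about (0.502, -0.006, 0.156), with the expected height. The clamp yaw is about 4° and the hinge is about (0.564, -0.001). I'll close the fingers and travel high towards a point above the paddle, turning the jaws crosswise.

move_arm:
  rows:
    - [[-20,-15,-13],-0.05,0]
    - [[-35,-45,-39],-0.1,0]
    - [[-40,-75,-65],-0.15,0]
    - [[-40,-105,-91],-0.2,0]
    - [[-40,-135,-117],-0.25,0]
    - [[-40,-165,-143],-0.3,0]
    - [[-40,-195,-169],-0.35,0]
    - [[-40,-225,-195],-0.385,0]
  force: 60

```text
clock: 1.27
position: [0.3321, 0.29, 0.2717]
ee_rot: [-0.482, 0.518, -0.481, -0.518]
contact_force: [0.7, -0.2, 0.5]
width: 0.0003
```

```bash
cat > st.py <<'E'
from h import *
import sys
from scipy.spatial.transform import Rotation as Ro
s=manip.get_state();R=Ro.from_quat(np.roll(s["ee_rot"],-1)).as_matrix()
print(s["clock"],s["position"].round(4),s["qpos"].round(2),s["contact_force"].round(1),s["width"].round(4));print(R.round(3))
if len(sys.argv)>3:
    t=np.array(list(map(float,sys.argv[1:4])));print("shift mm",(R.T@(t-s["position"])*1000).round(1))
E
python3 st.py .51 -.0055 .23
```

```text
Traceback (most recent call last):
  File "st.py", line 5, in <module>
    print(s["clock"],s["position"].round(4),s["qpos"].round(2),s["contact_force"].round(1),s["width"].round(4));print(R.round(3))
                                                                                           ^^^^^^^^^^^^^^^^
AttributeError: 'float' object has no attribute 'round'
```

```bash
sed -i 's/s\["width"\].round(4)/s["width"]/' st.py; python3 st.py .51 -.0055 .225
```

```text
1.2667 [0.3321 0.29   0.2717] [ 0.56  0.05  1.69 -0.    1.4  -1.08] [ 0.7 -0.2  0.5] 0.00025164840209649297
[[ 0.001 -0.997 -0.073]
 [ 0.001 -0.073  0.997]
 [-1.    -0.001  0.001]]
shift mm [  46.7 -155.8 -307.7]
```

move_arm:
  rows:
    - [[0,-18,-36],0,0]
    - [[0,-36,-72],0,0]
    - [[0,-54,-108],0,0]
    - [[0,-72,-144],0,0]
    - [[0,-90,-180],0,0]
    - [[0,-108,-216],0,0]
    - [[10,-126,-252],0,0]
    - [[20,-142,-280],0,0]

```text
clock: 1.93
position: [0.4957, 0.0181, 0.2522]
ee_rot: [-0.483, 0.519, -0.481, -0.516]
contact_force: [0.7, 0.4, -1.3]
width: -0.0001
```

move_arm:
  rows:
    - [[5,-7,-15],0,0]
    - [[12,-13,-26],0,0]
    - [[22,-14,-28],0,0]
    - [[22,-14,-28],0,0]

```text
clock: 2.27
position: [0.5104, -0.0085, 0.2281]
ee_rot: [0.482, -0.517, 0.482, 0.518]
contact_force: [-0.5, -0.3, 0.2]
width: -0.0001
```

```bash
python3 st.py .51 -.0055 .185; python3 - <<'E'
from h import *
for n in("scene","top"):
    im=viewer.get_image(n);x0,y0=(240,150) if n=="scene" else (240,120)
    cv2.imwrite(f"pics/{n}1.png",cv2.resize(im[y0:y0+200,x0:x0+260,::-1],None,fx=3,fy=3,interpolation=cv2.INTER_CUBIC))
E
```

```text
2.2667 [ 0.5104 -0.0085  0.2281] [-0.15  0.18  1.64  0.    1.32 -1.79] [-0.5 -0.3  0.2] -6.006355681618775e-05
[[-0.001 -0.998 -0.07 ]
 [ 0.001 -0.07   0.998]
 [-1.     0.001  0.001]]
shift mm [43.1  0.2  3. ]
```

View pics/scene1.png

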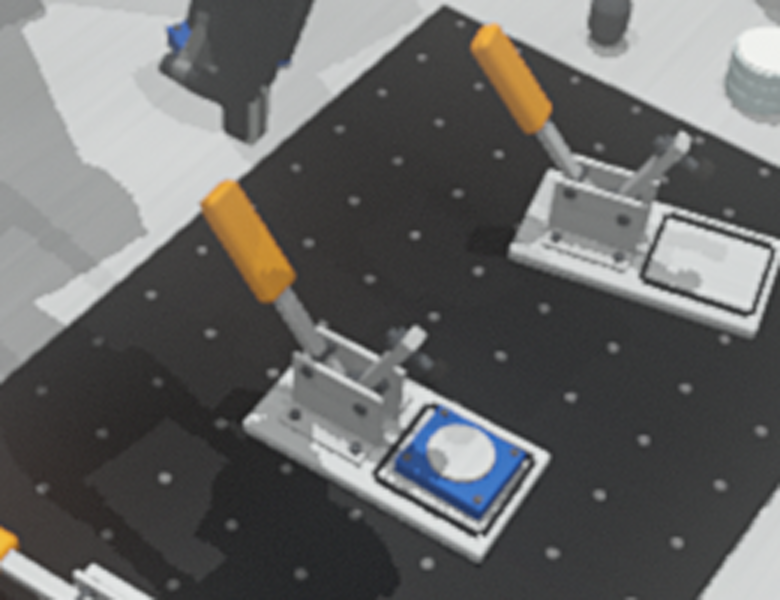

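View pics/top1.png

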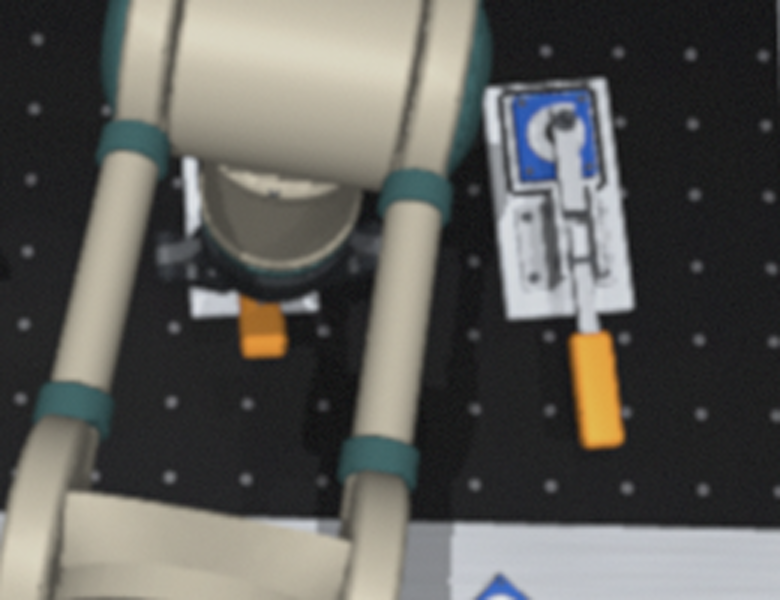

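The closed fingertips hang above the loaded paddle: tip at scene zoom (245,135), paddle at (245,240). I'll lower slowly and watch the force.

move_arm:
  rows:
    - [[15,0,2],0,0]
    - [[30,0,3],0,0]
    - [[42,0,3],0,0]
    - [[50,0,3],0,0]
    - [[56,0,3],0,0]
    - [[62,0,3],0,0]

```text
clock: 2.87
position: [0.5107, -0.0037, 0.168]
ee_rot: [-0.482, 0.519, -0.48, -0.517]
contact_force: [-0.5, -0.6, -1.0]
width: 0.0
```

```bash
python3 st.py .495 -.006 .12; python3 - <<'E'
from h import *
for n in("scene",):
    im=viewer.get_image(n);x0,y0=(240,150) if n=="scene" else (240,120)
    cv2.imwrite(f"pics/{n}2.png",cv2.resize(im[y0:y0+200,x0:x0+260,::-1],None,fx=3,fy=3,interpolation=cv2.INTER_CUBIC))
E
```

```text
2.8667 [ 0.5107 -0.0037  0.168 ] [-0.14  0.22  1.74  0.    1.17 -1.79] [-0.5 -0.6 -1. ] 2.2123883701610933e-05
[[ 0.003 -0.997 -0.073]
 [ 0.001 -0.073  0.997]
 [-1.    -0.003  0.   ]]
shift mm [48.  15.9 -1.2]
```

View pics/scene2.png

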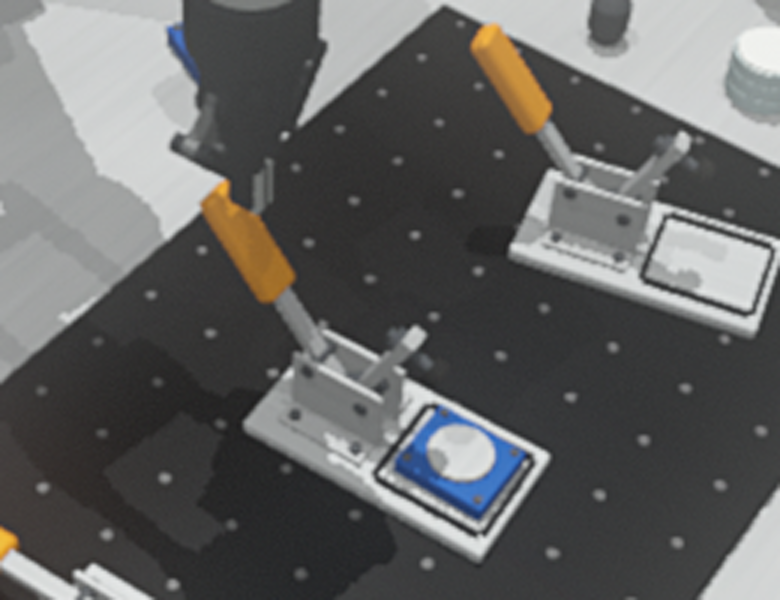

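The fingertip is right at the paddle's upper part (zoom 258,200), centred across it. The chamber is seated. I'll push down along an arc, easing towards the robot.

move_arm:
  rows:
    - [[8,0,-1.5],0,0]
    - [[16,0,-1.5],0,0]
    - [[24,2,-1.5],0,0]
    - [[32,5,-2],0,0]
    - [[40,9,-2],0,0]
    - [[46,12,-2],0,0]
    - [[50,14,-2],0,0]

```text
clock: 3.5
position: [0.4949, -0.0068, 0.1157]
ee_rot: [0.481, -0.517, 0.481, 0.519]
contact_force: [-0.1, 0.7, 0.2]
width: 0.0003
```

```bash
python3 st.py .487 -.006 .07; python3 - <<'E'
from h import *
for n in("scene",):
    im=viewer.get_image(n);x0,y0=(240,150) if n=="scene" else (240,120)
    cv2.imwrite(f"pics/{n}3.png",cv2.resize(im[y0:y0+200,x0:x0+260,::-1],None,fx=3,fy=3,interpolation=cv2.INTER_CUBIC))
E
```

```text
3.5 [ 0.4949 -0.0068  0.1157] [-0.16  0.25  1.85  0.    1.04 -1.8 ] [-0.1  0.7  0.2] 0.00029950313225066426
[[-0.001 -0.997 -0.073]
 [ 0.001 -0.073  0.997]
 [-1.     0.001  0.001]]
shift mm [45.7  7.7  1.3]
```

View pics/scene3.png

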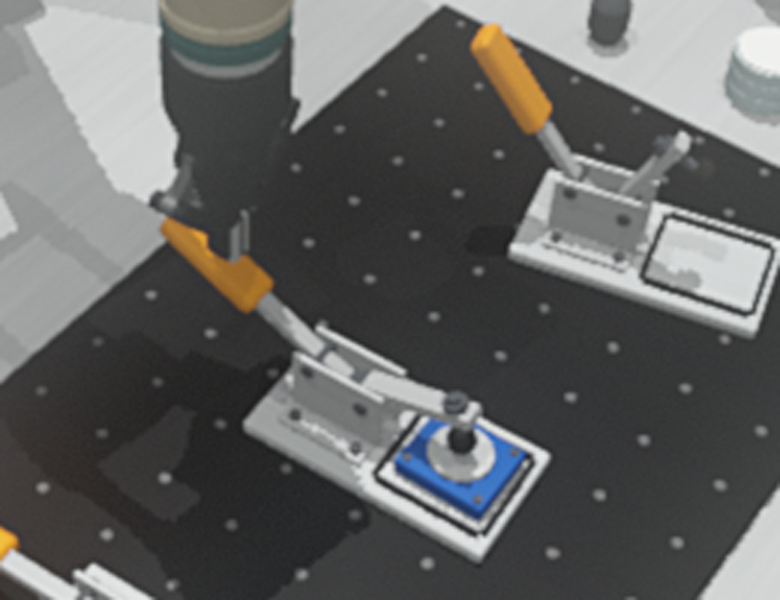

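The handle is coming down, and the pad (zoom 462,440) is just above the lid's centre. I'll push on through dead centre.

move_arm:
  rows:
    - [[8,4,1],0,0]
    - [[15,7,1],0,0]
    - [[21,9,1],0,0]
    - [[27,11,1],0,0]
    - [[33,12,1],0,0]
    - [[38,12,1],0,0]
    - [[41,12,1],0,0]
    - [[43,12,1],0,0]

```text
clock: 4.22
position: [0.4812, -0.0063, 0.0718]
ee_rot: [0.481, -0.516, 0.482, 0.52]
contact_force: [-5.9, 0.8, 19.7]
width: 0.0002
```

```bash
python3 st.py .482 -.006 .07; python3 - <<'E'
from h import *
for n in("scene",):
    im=viewer.get_image(n);x0,y0=(240,150) if n=="scene" else (240,120)
    cv2.imwrite(f"pics/{n}4.png",cv2.resize(im[y0:y0+200,x0:x0+260,::-1],None,fx=3,fy=3,interpolation=cv2.INTER_CUBIC))
E
```

```text
4.2167 [ 0.4812 -0.0063  0.0718] [-0.16  0.29  1.93  0.    0.92 -1.8 ] [-5.9  0.8 19.7] 0.00024252267196671687
[[-0.005 -0.997 -0.073]
 [ 0.002 -0.073  0.997]
 [-1.     0.005  0.002]]
shift mm [ 1.8 -0.8  0.2]
```

View pics/scene4.png

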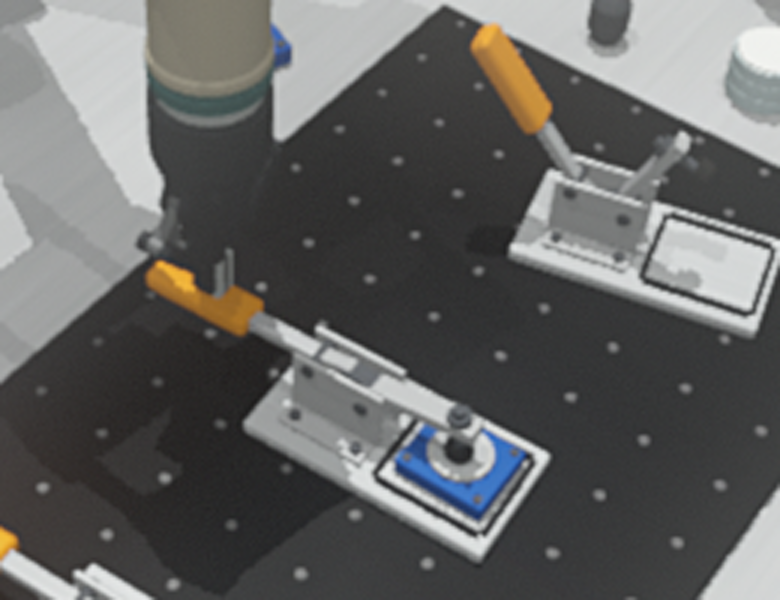

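TCP is at 71.8 mm with 20 N on the tool, and the handle looks level on its stop. I'll lift straight up and check that it stays.

move_arm:
  rows:
    - [[-5,0,0],0,0]
    - [[-15,0,0],0,0]
    - [[-35,0,0],0,0]
    - [[-65,0,0],0,0]
    - [[-100,0,0],0,0]
    - [[-135,0,0],0,0]
    - [[-150,0,0],0,0]
    - [[-150,0,0],0,0]

```text
clock: 4.93
position: [0.4848, -0.0068, 0.2266]
ee_rot: [-0.483, 0.519, -0.48, -0.517]
contact_force: [0.1, -0.1, 0.3]
width: 0.0003
```

move_arm:
  rows:
    - [[0,30,0],0,0]
    - [[0,60,0],0,0]
    - [[0,90,0],0,0]
    - [[0,120,0],0,0]
    - [[0,120,0],0,0]
    - [[0,120,0],0,0]
    - [[0,120,0],0,0]
    - [[0,120,0],0,0]

```text
clock: 5.6
position: [0.3661, -0.0157, 0.2259]
ee_rot: [-0.483, 0.519, -0.48, -0.517]
contact_force: [0.8, 0.7, 0.3]
width: 0.0003
```

```bash
python3 st.py; python3 - <<'E'
from h import *
I=[]
for n in("scene","top"):
    im=viewer.get_image(n);x0,y0=(240,150) if n=="scene" else (180,110)
    I.append(cv2.resize(im[y0:y0+200,x0:x0+260,::-1],(400,308),interpolation=cv2.INTER_CUBIC))
    cv2.imwrite(f"pics/{n}5.png",cv2.resize(im[y0:y0+200,x0:x0+260,::-1],None,fx=3,fy=3,interpolation=cv2.INTER_CUBIC))
cv2.imwrite("pics/both5.png",np.hstack(I))
E
```

```text
5.6 [ 0.3661 -0.0157  0.2259] [-0.24 -0.05  1.9   0.    1.28 -1.88] [0.8 0.7 0.3] 0.00029779899245877396
[[ 0.005 -0.997 -0.073]
 [ 0.001 -0.073  0.997]
 [-1.    -0.005  0.   ]]
```

View pics/scene5.png

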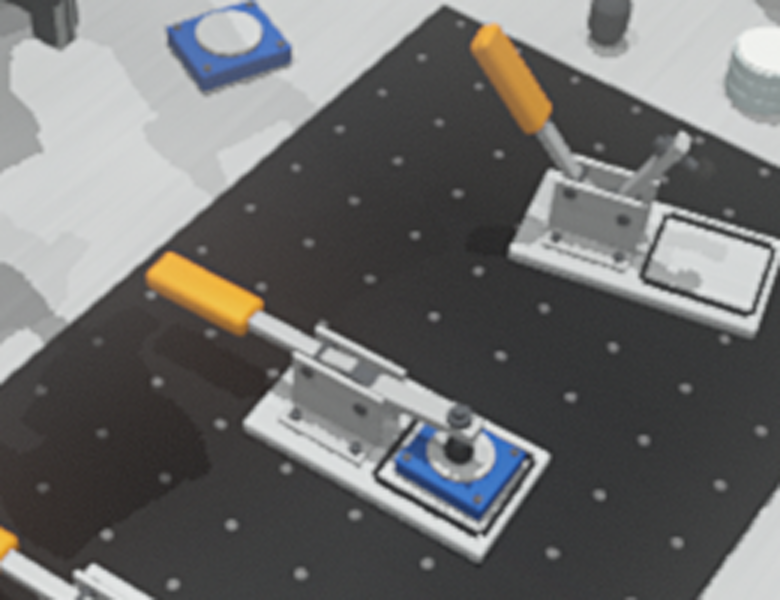

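View pics/top5.png

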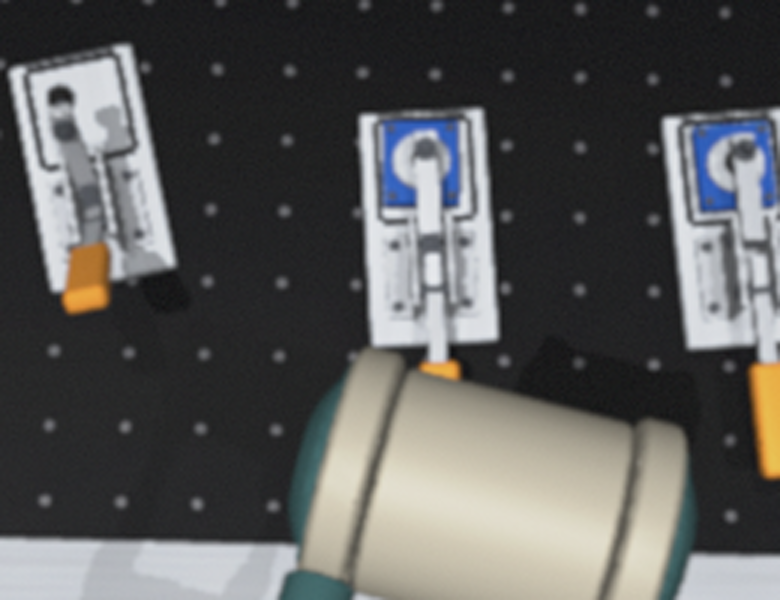

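With the robot clear, the handle still lies level (scene zoom 205,292) and the pad is on the lid's centre (460,447). The chamber is in its seat, and the empty-seat clamp is still raised. I'll hand the job in.

```bash
python3 -c "
from rig import manip
print(manip.sign_off())"
```

```text
the job is handed in; nothing more can be done
None
```

The middle clamp, the raised one with the loose chamber, is now locked, and I handed the job in at about 5.7 s. I pushed its orange handle down with closed fingertips, easing towards the robot, until it reached its stop.

- **At the stop:** the fingertips were at 71.8 mm, against the stated locked height of 72 mm. The highest force I read on the tool was about 20 N.
- **After letting go:** about 1.3 s after I began lifting off, with the robot clear, the handle still lay level. The pad sat on the middle of the lid and the chamber was in its seat.
- **Left alone:** the clamp at the empty seat is still raised, and the locked one looks unchanged.

No check failed. The 11 N pad force could not be measured directly. The two ways of locating the handle differed by about 1 cm along it, and I used the paddle fit, which agreed with what the pictures showed.

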